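# Draw the sprung length stop to its middle notch and hold it

### The arm

A 6-joint arm with a two-finger parallel gripper is mounted at the origin on the work surface; the furniture and walls round the work are solid. World frame = base frame: x ahead of the robot, y to its left, z up, the work surface at z = 0. Lengths are in m, angles in rad, forces in N, time in s.
With the tool pointing down it reaches from about 0.15 to 0.775 m from the base axis. Payload 6.1 kg.
Tool frame: the origin (TCP) lies at the centre of the arm's flange, where the gripper is bolted on; the fingertips stand 173 mm ahead of it and the grasp point (between the pads) lies ahead of it (env.tcp_to_grasp is the z of the grasp point in the tool frame, in m); z points along the fingers, y is the line along which they close (so a half turn about z gives the same grasp; the last joint's range is limited). The gripper opens to 85 mm and grips with 20 to 120 N. Pads are 22 mm wide; open, the fingers measure 114 mm over their backs; the gripper's body (76 mm by 85 mm) begins 54 mm behind the grasp point. The pads swing forward as they close: fully open they stand 13 mm farther back than shut.
Start: joints at [-1.274, 0.126, -0.04, 1.405, 0, 1.571], TCP at [0.154, -0.502, 0.405] pointing down, gripper open.
Joint ranges: [-2.72, 2.72], [-0.95, 1.95], [-1.27, 1.35], [-1.78, 2.02], [-1.46, 1.47], [-3.14, 3.14]. Speed limits (rad/s): [2.39, 2.39, 3.01, 3.14, 3.14, 3.14].

### API

Orientations are given as a unit quaternion [x, y, z, w].
In Python, from bench import env gives the robot as it stands. The module is installed in compiled form; this text tells all that it offers.
- The arm moves only by the shell command python3 -m creep 'ROWS' [FORCE]. ROWS is JSON, a list of rows, each a list of 7 numbers: the opening, from -1 (shut) to 1 (fully open), then the shift along the world's x, y, z in mm, then the turn, a rotation vector about the world's x, y, z in degrees. In form: [[fingers, dx, dy, dz, rx, ry, rz], ...]. A call has 1 to 5 rows; each row shifts and turns the commanded pose from where the row before left it; what a row does not reach is not made up. A row lasts 1/10 s, in which the tool goes at most 50 mm and 8.59 degrees, less where a joint would pass 70% of its speed; a pose out of reach is approached as far as the arm can. A call with a gripper value outside its range is refused whole. The fingers move at their own pace and stop on an object; FORCE is the grip in N (left out, the last holds). Time passes only in rows, so rows that do not move let the fingers close. It gives the time, the measured TCP pose, the force, the opening and the grip force at its end, in the units of the state.
- env.get_obs(): the state, without advancing time (a new reading comes with each control period).
- env.camera(name): name is "scene" or "side" or "wrist"; returns a dict with "frame" (420x560x3 uint8, blue, green, red), "fx", "fy", "cx", "cy" (pixels), "rvec" (rotation vector, rad) and "tvec" (3), from world to camera coordinates, as OpenCV has them. Camera axes: x right, y down, z forward; pixel columns grow to the right and rows downward; lengths in m; the calibration is good to about 2 mm. A picture is of the moment at which its call begins. There is no depth.
- env.hand_in(): hands the job in; it is judged then, once.
The state is a dict: "t": time; "joint_pos": joint angles; "joint_velocities": joint speeds; "effort": joint torques, N m; "tool_pos": TCP position; "tcp_rot": TCP orientation; "contact_force": force on the tool from outside, world axes, zero at the start; "torque": the same for the moment, N m; "finger_gap": opening from 0.0 (shut) to 1.0 (fully open); "finger_force": force on a finger pad.
Only numpy, scipy, OpenCV 4.12 (cv2) and the standard library are available. Lean on these libraries where they do the work, as an engineer would, in place of code of your own. Each camera call takes 0.05 s, during which the arm holds its last target. There are 200 camera calls.

### The job

Draw the spring-return length stop along its guide rods, away from its home end: past the first notch and on until its ball clicks into the middle one of the three notches, without running on past it. The spring is stronger than the click, so finish holding the stop at the middle notch with the fingers: do not let go, and leave the things lying around it where they are.

Things in the scene. Friction and masses are not known exactly. Their poses are not given: they have to be found in the camera images.
- jig: Length-stop jig, fixed to the bench: plywood board 90 x 280 x 12 mm, an aluminium block (22 mm thick, top 47 mm over the bench) at each end, two 8 mm guide rods along y between them. Origin: centre of the board's underside. The stop is drawn toward +y (left as the robot sees it). Home end: -y, whose block has a small black spring cap on its outer face. Its post starts at y = -73 mm.
- carriage: The sliding stop: grey block 48 (across) x 64 (along the rods) x 22 mm, top 42 mm over the bench, with a black upright post amid it, 28 (across) x 18 (along) mm, its top 89 mm over the bench, with a flat 34 x 26 mm collar up to 46 mm; pinch the post from above. Starts at home, slides up to 145 mm to +y. Origin: at bench height under the post's centre; axes as the jig's.
- stop_post (a point): Centre of the post, 70 mm over the bench, axes as the jig's. Below it a sprung 16 mm ball in the stop rides the index strip. The return spring pulls home with 4.5 N, at the middle notch about 8 N; rubbing adds 1 N. Entering a notch the pull sags over 6 mm; once the ball is centred it jumps: leaving takes about 6 N over the spring.
- index_strip: Dark steel strip 70 x 180 x 4 mm, fixed on the board under the stop, top 16 mm over the bench; its place along the board varies by 14 mm either way. Three notches: 13 mm wide slots across its full width, plywood showing through, at 40, 75 and 110 mm along +y from this origin (on the strip's underside); the post starts within 14 mm of y = 0. y along the rods.
- slot_middle (a point): Centre of the middle notch, on the top of the strip; the ball is in it when the post's centre is at the same place along y. y axis along the rods.
- glue_bottle: Bystander: cream glue bottle, 64 mm wide, 225 mm tall, standing off the home end of the jig. Origin: centre of its underside.
- tape_roll: Bystander: roll of blue tape, 109 x 107 x 48 mm, behind the jig. Origin: centre of its underside.
- sanding_block: Bystander: brown sanding block 65 x 112 x 35 mm, behind the jig. Origin: centre of its underside.
- offcut: Bystander: short wood offcut 50 x 90 x 30 mm, off the far (+y) end of the jig. Origin: centre of its underside.

How it is judged:
On the way, in this order (a step that is already met when the one before it is completed fails the run):
1. the fingers draw the stop off its home end, against the spring (y of stop_post in the frame of jig above -0.061 m and contact force between the fingers and carriage above 1 N), for 0.05 s.
2. the fingers bring the stop to the middle notch (y of stop_post in the frame of slot_middle between -0.003 and 0.003 m and contact force between the fingers and carriage above 1 N), for 0.3 s.
At the end, for the whole second after the job is handed in: The stop stands still with its ball in the middle notch (post centre within 3 mm of the notch's centre along the rods), and the fingers still hold it there against the spring (at least 1 N between fingers and stop). The program ends holding (all of step 2 and linear speed of carriage below 0.01 m/s); the arm keeps its last pose, push and grip.
It fails at once if the stop was drawn more than 12 mm past the middle notch (y of stop_post in the frame of slot_middle above 0.012 m).
It fails at once if the glue bottle was knocked over or pushed more than 30 mm (distance of glue_bottle from where it was at the start of the episode above 0.03 m or angle between glue_bottle's own z axis and vertical above 0.5 rad).
It fails at once if the tape roll was knocked over or pushed more than 30 mm (distance of tape_roll from where it was at the start of the episode above 0.03 m or angle between tape_roll's own z axis and vertical above 0.5 rad).
It fails at once if the sanding block was knocked over or pushed more than 30 mm (distance of sanding_block from where it was at the start of the episode above 0.03 m or angle between sanding_block's own z axis and vertical above 0.5 rad).
It fails at once if the offcut was knocked over or pushed more than 30 mm (distance of offcut from where it was at the start of the episode above 0.03 m or angle between offcut's own z axis and vertical above 0.5 rad).
It also fails if it takes over 48 s, if anything falls off the work surface, if the arm or the gripper's body presses on something with over 40 N, if the wrist force passes 120 N, or if a joint passes its speed limit or range.

## Working session

There is one attempt and no reset: what is moved stays moved. The work goes in short steps, Python scripts to look and compute and a shell command to move; the robot and the scene stay as the last step left them, time stands still between calls to the robot, and variables do not carry over. Pictures are saved under pics/ and viewed, at most 10 in all, crops included, and the job is handed in when it is done.

```bash
mkdir -p pics
cat > h.py <<'E'
import cv2,numpy as np
from bench import env
def snap(n,fn=None):
    c=env.camera(n)
    if fn: cv2.imwrite('pics/'+fn,c['frame'])
    return c
def ray(c,u,v,z):
    R=cv2.Rodrigues(np.array(c['rvec'],float))[0];t=np.array(c['tvec'],float).ravel()
    o=-R.T@t;d=R.T@np.array([(u-c['cx'])/c['fx'],(v-c['cy'])/c['fy'],1])
    return o+d*(z-o[2])/d[2]
def proj(c,p):
    R=cv2.Rodrigues(np.array(c['rvec'],float))[0];t=np.array(c['tvec'],float).ravel()
    q=R@np.array(p)+t
    return c['fx']*q[0]/q[2]+c['cx'],c['fy']*q[1]/q[2]+c['cy']
E
python3 - <<'E'
from h import *
import pickle
a=snap('scene','a.png');b=snap('side','b.png');w=snap('wrist','w.png')
pickle.dump((a,b,w),open('c.pkl','wb'))
o=env.get_obs();print(env.tcp_to_grasp,{k:np.round(v,3) for k,v in o.items()})
for c in(a,b,w):
  R=cv2.Rodrigues(np.array(c['rvec'],float))[0];print(-R.T@np.array(c['tvec']).ravel())
E
```

```text
0.1547 {'t': np.float64(0.15), 'joint_pos': array([-1.274,  0.126, -0.04 ,  1.405,  0.   ,  1.571]), 'joint_velocities': array([-0.   ,  0.   ,  0.003,  0.002,  0.001, -0.001]), 'effort': array([ 0.0000e+00, -4.3628e+01,  3.5315e+01,  1.4000e-02, -0.0000e+00,
       -0.0000e+00]), 'tool_pos': array([ 0.154, -0.502,  0.404]), 'tcp_rot': array([ 0.989,  0.148, -0.   , -0.001]), 'contact_force': array([ 0.009, -0.082,  0.222]), 'torque': array([ 0.004,  0.049, -0.018]), 'finger_force': np.float64(0.0), 'finger_gap': np.float64(1.0)}
[0.2134347  0.4635006  0.72919159]
[ 0.31074954 -0.65480858  0.70147632]
[ 0.22249433 -0.47992166  0.3726704 ]
```

View pics/a.png

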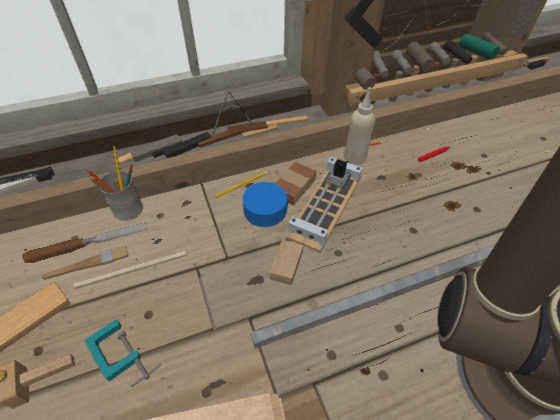

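View pics/b.png

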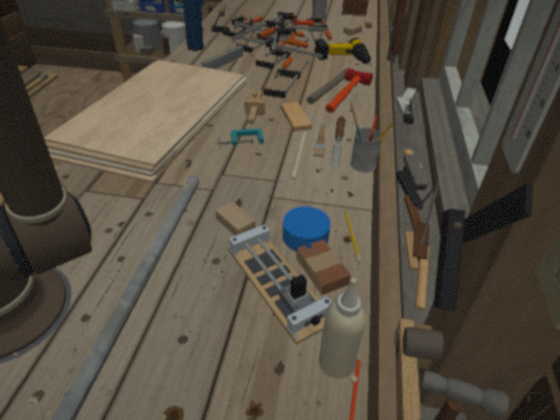

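The jig lies at about (325,205) in the scene view and (280,285) in the side view. The post is at (341,170) and (298,287). I'll enlarge both crops.

Run:
```python
import cv2
a=cv2.imread('pics/a.png')[150:255,265:370];b=cv2.imread('pics/b.png')[215:345,220:340]
a=cv2.resize(a,(400,400),interpolation=cv2.INTER_CUBIC);b=cv2.resize(b,(400,433),interpolation=cv2.INTER_CUBIC)
a=cv2.copyMakeBorder(a,0,33,0,0,cv2.BORDER_CONSTANT)
cv2.imwrite('pics/ab.png',cv2.hconcat([a,b]))
```

```text
(no output)
```

View pics/ab.png

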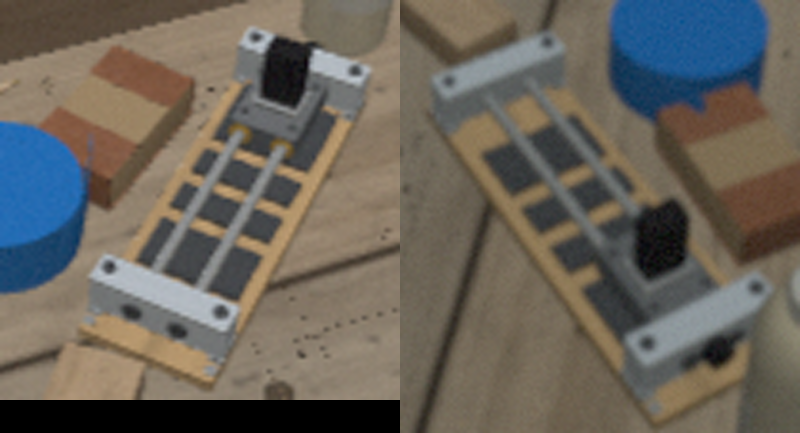

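The crops show the post, both end blocks and all three slots (light bands across the dark strip).

Run:
```python
from h import *
import pickle
a,b,w=pickle.load(open('c.pkl','rb'))
A=lambda u,v,z:np.round(ray(a,265+u/3.81,150+v/3.81,z)*1e3)
B=lambda u,v,z:np.round(ray(b,220+(u-400)/3.333,215+v/3.333,z)*1e3)
print('post',A(289,42,.089),B(662,206,.089))
print('+y block outer top',A(92,277,.047),A(238,325,.047)); print('+y inner',A(105,256,.047),A(240,303,.047))
print('-y block top outer',B(625,368,.047),B(770,292,.047))
print('-y inner',A(250,28,.047),A(370,68,.047))
print('+y blk B inner',B(440,108,.047),B(564,55,.047),'outer',B(432,70,.047),B(550,35,.047))
print('board+y corner',A(82,330,.012),A(212,383,.012),'-y',B(657,425,.012),B(748,375,.012))
for l,r in (((210,152),(298,181)),((193,180),(283,212)),((170,212),(265,245))): print('slot',A(*l,.016),A(*r,.016))
```

```text
post [ 533. -183.   89.] [ 536. -176.   89.]
+y block outer top [532.  24.  47.] [444.  -1.  47.]
+y inner [536.   7.  47.] [453. -16.  47.]
-y block top outer [ 491. -241.   47.] [ 585. -220.   47.]
-y inner [ 583. -220.   47.] [ 498. -238.   47.]
+y blk B inner [449. -24.  47.] [538.  -3.  47.] outer [453.  10.  47.] [536.  18.  47.]
board+y corner [528.  38.  12.] [444.  20.  12.] -y [ 505. -258.   12.] [ 564. -245.   12.]
slot [ 551. -131.   16.] [ 491. -146.   16.]
slot [ 545. -102.   16.] [ 484. -117.   16.]
slot [541. -70.  16.] [477. -86.  16.]
```

```bash
python3 -m creep '[[1,29,38,0,0,0,0],[1,29,38,0,0,0,-1],[1,29,38,0,0,0,-1],[1,29,38,0,0,0,-1],[1,29,38,0,0,0,-1]]'; python3 -m creep '[[1,29,38,0,0,0,0],[1,29,38,0,0,0,0],[1,29,38,0,0,0,0],[1,29,38,0,0,0,0],[1,29,38,0,0,0,0]]'; python3 -m creep '[[1,0,0,0,0,0,0],[1,0,0,0,0,0,0]]'
python3 - <<'E'
from h import *
import pickle
a,b,w=pickle.load(open('c.pkl','rb'))
print('bottle',ray(a,357,160,0),ray(b,340,365,0))
w=snap('wrist','w1.png');pickle.dump(w,open('w1.pkl','wb'))
print(env.get_obs()['tool_pos'],env.get_obs()['tcp_rot'])
E
```

```text
t: 0.65
tool_pos: [0.2991, -0.3104, 0.4046]
tcp_rot: [0.994, 0.113, 0.0, -0.0]
contact_force: [1.3, -0.6, -0.0]
finger_gap: 0.999
finger_force: 0.0
t: 1.15
tool_pos: [0.4443, -0.1201, 0.4047]
tcp_rot: [0.994, 0.113, 0.0, 0.0]
contact_force: [0.3, 0.2, 0.9]
finger_gap: 1.001
finger_force: 0.0
t: 1.35
tool_pos: [0.444, -0.121, 0.4042]
tcp_rot: [0.993, 0.115, -0.001, -0.0]
contact_force: [-0.0, 0.6, -0.3]
finger_gap: 1.003
finger_force: 0.0
bottle [ 0.54509424 -0.30512408  0.        ] [ 0.56270451 -0.31689057  0.        ]
[ 0.4434331  -0.12183924  0.40438007] [ 9.93509214e-01  1.13750445e-01 -5.26162993e-04 -8.15617854e-06]
```

View pics/w1.png

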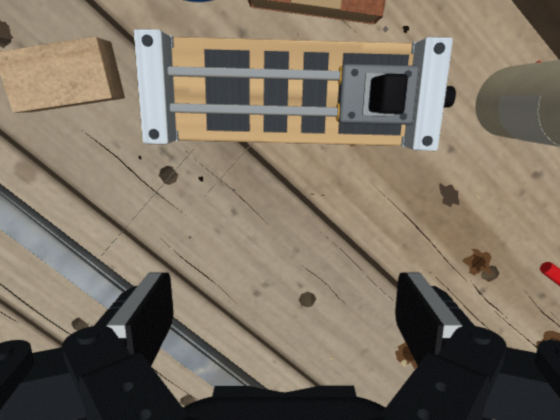

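The wrist view shows the jig almost square on. The slots are at columns about 257, 295.5 and 333.5, the carriage spans about 341–416, and the post top is near (388,93). Next I'll get sub-pixel edges.

```bash
python3 - <<'E'
from h import *
import pickle
w=pickle.load(open('w1.pkl','rb'));f=w['frame'].astype(float)
R=cv2.Rodrigues(np.array(w['rvec'],float))[0];print('cam',-R.T@np.array(w['tvec']).ravel(),'axes',R.round(3).tolist())
def edges(v0,v1,lo,hi,ch=2):
    p=f[v0:v1,:,ch].mean(0);out=[]
    th=(np.percentile(p[lo:hi],10)+np.percentile(p[lo:hi],90))/2
    for i in range(lo,hi):
        if (p[i]-th)*(p[i+1]-th)<0: out.append(round(i+(p[i]-th)/(p[i]-p[i+1]),1))
    return out
for v in(57,90,124):
    e=edges(v-3,v+4,195,348);print(v,e)
    m=[(x+y)/2 for x,y in zip(e[1::2],e[2::2])]
    for x in m: print('  slot',(ray(w,x,v,.016)*1e3).round(1))
g=f[:,:,:].mean(2)
print('row93',g[88:98,335:425].mean(0).round().astype(int).tolist())
print('col388',g[55:130,380:396].mean(1).round().astype(int).tolist())
for n,p in dict(pb_l=(136,31),pb_l2=(145,143),m_tr=(451,39),m_br=(438,150),m_bl=(413,149)).items(): print(n,(ray(w,*p,.047)*1e3).round(1))
E
python3 - <<'E'
import cv2;cv2.imwrite('pics/w1c.png',cv2.resize(cv2.imread('pics/w1.png')[30:155,325:460],None,fx=4.6,fy=4.6,interpolation=cv2.INTER_CUBIC))
E
```

```text
cam [ 0.51414999 -0.10356646  0.37282372] axes [[0.229, -0.973, -0.001], [-0.934, -0.22, 0.281], [-0.273, -0.064, -0.96]]
57 [np.float64(204.1), np.float64(249.0), np.float64(263.8), np.float64(288.5), np.float64(303.2), np.float64(328.3), np.float64(342.5)]
  slot [543.5 -71.7  16. ]
  slot [ 551.4 -105.4   16. ]
  slot [ 559.4 -139.2   16. ]
90 [np.float64(205.1), np.float64(249.0), np.float64(263.4), np.float64(287.5), np.float64(302.2), np.float64(326.5), np.float64(338.0)]
  slot [516.4 -77.3  16. ]
  slot [ 524.4 -111.1   16. ]
  slot [ 532.1 -143.8   16. ]
124 [np.float64(206.2), np.float64(249.3), np.float64(263.1), np.float64(286.6), np.float64(300.9), np.float64(324.6), np.float64(338.2)]
  slot [487.2 -83.5  16. ]
  slot [ 495.2 -117.2   16. ]
  slot [ 503.1 -150.9   16. ]
row93 [162, 161, 145, 93, 46, 46, 69, 92, 107, 119, 125, 125, 125, 125, 125, 124, 124, 124, 124, 124, 123, 123, 123, 123, 123, 123, 123, 121, 112, 118, 143, 154, 154, 148, 104, 41, 11, 7, 8, 7, 8, 7, 8, 7, 7, 8, 9, 12, 17, 21, 25, 27, 28, 29, 28, 28, 28, 29, 27, 28, 27, 27, 27, 26, 26, 26, 26, 25, 24, 22, 32, 75, 108, 117, 118, 118, 118, 118, 117, 112, 101, 88, 88, 98, 144, 193, 211, 211, 208, 206]
col388 [63, 62, 62, 61, 62, 62, 62, 62, 62, 68, 87, 109, 118, 122, 123, 123, 123, 117, 96, 57, 30, 21, 21, 22, 23, 23, 23, 23, 23, 23, 23, 23, 23, 23, 23, 23, 24, 23, 24, 23, 23, 23, 23, 23, 23, 23, 24, 23, 23, 23, 23, 22, 23, 23, 23, 21, 17, 24, 68, 122, 131, 111, 116, 117, 117, 116, 107, 90, 71, 58, 63, 64, 64, 64, 64]
pb_l [537.9  21.9  47. ]
pb_l2 [452.4   3.8  47. ]
m_tr [ 589.2 -221.7   47. ]
m_br [ 503.9 -241.4   47. ]
m_bl [ 499.8 -220.3   47. ]
```

View pics/w1c.png

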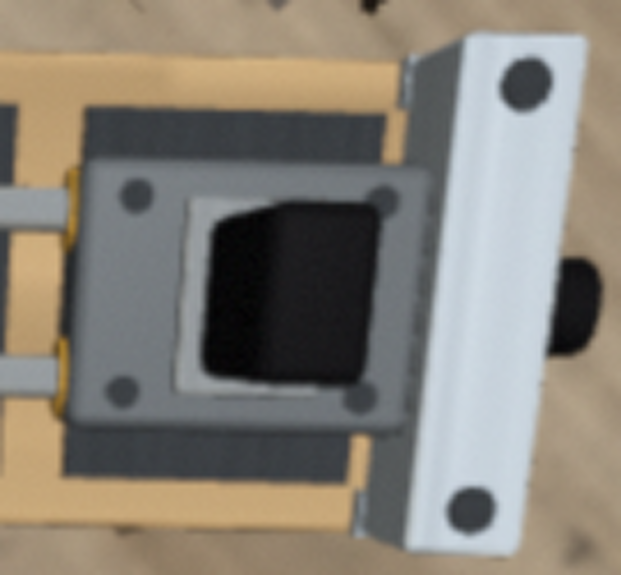

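Run:
```python
from h import *
import pickle
w=pickle.load(open('w1.pkl','rb'))
u=np.array([-np.sin(np.radians(12.2)),np.cos(np.radians(12.2))]);n=np.array([u[1],-u[0]])
P=ray(w,394,93.5,.089)*1e3;print('post',P)
print('carriage ends',[(ray(w,x,93.5,.042)*1e3).round(1) for x in (341,417)])
pts=np.array([[551.4,-105.4],[524.4,-111.1],[495.2,-117.2]])
print('slot s',pts@u,'post s',P[:2]@u,'post n',P[:2]@n,'draw',pts@u-P[:2]@u)
o=env.get_obs();T=o['tool_pos'];q=o['tcp_rot']
from scipy.spatial.transform import Rotation as Rn
M=Rn.from_quat(q).as_matrix();print(M.round(4).tolist());print('tool yaw of y',np.degrees(np.arctan2(M[0,1],-M[1,1])))
g=T+M[:,2]*env.tcp_to_grasp;print('shift',P-g*1e3)
```

```text
post [ 536.22259667 -179.27482431   89.        ]
carriage ends [array([ 529.8, -148.7,   42. ]), array([ 544.3, -210.5,   42. ])]
slot s [-219.54412802 -219.40962912 -219.20118202] post s -288.5431938219429 post n 486.2272730998212 draw [68.9990658  69.13356471 69.34201181]
[[0.9741, 0.226, -0.001], [0.226, -0.9741, -0.0001], [-0.001, -0.0001, -1.0]]
tool yaw of y 13.063113578155551
shift [  92.95151878  -57.41956943 -160.68015885]
```

```bash
python3 -m creep '[[1,31,-19,0,0,0,-0.9],[1,31,-19,0,0,0,0],[1,31,-19,0,0,0,0],[1,0,0,-40,0,0,0],[1,0,0,-40,0,0,0]]' 30; python3 -m creep '[[1,0,0,-30,0,0,0],[1,0,0,0,0,0,0],[1,0,0,0,0,0,0]]'
python3 - <<'E'
from h import *
w=snap('wrist','w2.png');
o=env.get_obs();print(o['tool_pos'],o['tcp_rot'])
E
```

```text
t: 1.9
tool_pos: [0.5369, -0.1818, 0.3245]
tcp_rot: [0.995, 0.104, 0.001, 0.001]
contact_force: [-0.1, -0.3, -0.1]
finger_gap: 1.001
finger_force: 0.0
t: 2.2
tool_pos: [0.5358, -0.1803, 0.2953]
tcp_rot: [0.995, 0.104, -0.0, -0.0]
contact_force: [0.6, -0.6, 1.3]
finger_gap: 1.0
finger_force: 0.0
[ 0.53640217 -0.18015153  0.29647868] [9.94516888e-01 1.04571954e-01 8.27809827e-04 4.25980897e-04]
```

View pics/w2.png

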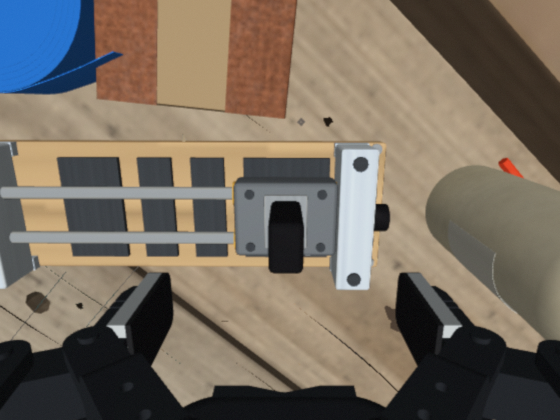

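The fingers straddle the post: it sits at column 286, with the finger midpoint at about 284. The bottle is clear. I'll re-measure the draw from here while descending.

```bash
python3 - <<'E'
from h import *
w=snap('wrist');f=w['frame'].mean(2)
u=np.array([-np.sin(np.radians(12.2)),np.cos(np.radians(12.2))])
def ed(p,lo,hi,th):
    return [round(float(i+(p[i]-th)/(p[i]-p[i+1])),1) for i in range(lo,hi) if (p[i]-th)*(p[i+1]-th)<0]
for v in (170,250):
    p=f[v-3:v+4].mean(0);e=ed(p,50,260,90);print(v,e)
    print([round(float(ray(w,(a+b)/2,v,.016)[:2]@u*1e3),1) for a,b in zip(e[1::2],e[2::2])])
print('carr',[round(float(ray(w,x,216,.042)[:2]@u*1e3),1) for x in (235,286,337)])
print('row216',f[212:220,228:345].mean(0).astype(int).tolist())
p=f[250:268].mean(0);print('post row259',p[260:312].astype(int).tolist())
E
python3 -m creep '[[1,0,0,-35,0,0,0],[1,0,0,-35,0,0,0],[1,0,0,0,0,0,0],[-0.2,0,0,0,0,0,0],[-0.8,0,0,0,0,0,0]]' 40; python3 -m creep '[[-1,0,0,0,0,0,0],[-1,0,0,0,0,0,0],[-1,0,0,0,0,0,0],[-1,0,0,0,0,0,0],[-1,0,0,0,0,0,0]]'
```

```text
170 [59.4, 120.3, 138.2, 172.0, 190.7, 223.5, 243.3]
[-186.0, -220.6, -255.2]
250 [72.5, 129.5, 146.6, 178.3, 196.0, 226.7, 246.4, 253.1]
[-185.6, -220.3, -255.2]
carr [-258.6, -290.0, -321.5]
row216 [158, 159, 159, 159, 156, 135, 105, 99, 108, 116, 122, 124, 124, 124, 123, 124, 124, 124, 124, 123, 123, 123, 124, 123, 123, 123, 123, 124, 122, 124, 123, 123, 123, 123, 122, 113, 140, 161, 162, 160, 138, 80, 25, 11, 11, 11, 12, 11, 12, 12, 11, 12, 12, 11, 11, 11, 12, 11, 12, 12, 12, 11, 11, 12, 12, 11, 10, 12, 11, 11, 11, 12, 31, 97, 147, 164, 166, 163, 134, 119, 122, 122, 122, 122, 122, 122, 123, 122, 122, 122, 122, 122, 122, 122, 122, 122, 122, 122, 122, 122, 122, 122, 122, 122, 118, 108, 98, 81, 87, 110, 173, 211, 219, 220, 218, 216, 214]
post row259 [140, 140, 140, 139, 139, 139, 136, 102, 48, 21, 20, 21, 23, 24, 24, 24, 24, 24, 24, 24, 24, 24, 24, 24, 24, 24, 25, 24, 24, 24, 24, 24, 24, 24, 24, 24, 24, 24, 22, 20, 19, 21, 55, 112, 136, 138, 138, 138, 138, 138, 139, 139]
t: 2.8
tool_pos: [0.5375, -0.1794, 0.2275]
tcp_rot: [0.994, 0.105, 0.002, 0.001]
contact_force: [0.9, -0.2, 0.4]
finger_gap: 0.689
finger_force: 0.0
t: 3.3
tool_pos: [0.5371, -0.1798, 0.226]
tcp_rot: [0.994, 0.105, 0.001, 0.001]
contact_force: [0.4, -4.7, 6.1]
finger_gap: 0.201
finger_force: 40.5
```

Both measurements agree: the draw is about 69.4 mm. The post is gripped (40 N, opening about 17 mm), so I'll draw the stop past the first notch.

```bash
python3 -m creep '[[-1,-2.1,9.8,0,0,0,0],[-1,-2.1,9.8,0,0,0,0],[-1,-1.1,4.9,0,0,0,0],[-1,-1.1,4.9,0,0,0,0]]' 60; python3 -m creep '[[-1,-1.1,4.9,0,0,0,0],[-1,-1.1,4.9,0,0,0,0],[-1,-1.1,4.9,0,0,0,0],[-1,-1.1,4.9,0,0,0,0],[-1,0,0,0,0,0,0]]'
```

```text
t: 3.7
tool_pos: [0.5309, -0.1504, 0.2261]
tcp_rot: [0.994, 0.105, 0.001, 0.002]
contact_force: [0.9, -5.8, 6.0]
finger_gap: 0.199
finger_force: 60.1
t: 4.2
tool_pos: [0.5266, -0.1308, 0.2261]
tcp_rot: [0.994, 0.105, 0.002, 0.002]
contact_force: [1.6, -5.2, 5.0]
finger_gap: 0.203
finger_force: 60.7
```

```bash
python3 -m creep '[[-1,-1.1,4.9,0,0,0,0],[-1,-1.1,4.9,0,0,0,0],[-1,0,0,0,0,0,0]]'; python3 -m creep '[[-1,-0.4,2,0,0,0,0],[-1,0,0,0,0,0,0]]'; python3 -m creep '[[-1,-0.4,2,0,0,0,0],[-1,0,0,0,0,0,0]]'
python3 - <<'E'
from h import *
w=snap('wrist','w3.png');o=env.get_obs();u=np.array([-np.sin(np.radians(12.2)),np.cos(np.radians(12.2))])
print(o['contact_force'],o['tool_pos'],'travel',(o['tool_pos'][:2]*1e3-[537.1,-179.8])@u)
E
```

```text
t: 4.5
tool_pos: [0.5246, -0.121, 0.226]
tcp_rot: [0.994, 0.105, 0.002, 0.002]
contact_force: [2.4, -6.1, 4.5]
finger_gap: 0.2
finger_force: 60.6
t: 4.7
tool_pos: [0.5242, -0.1192, 0.2261]
tcp_rot: [0.994, 0.105, 0.002, 0.002]
contact_force: [3.0, -7.7, 4.0]
finger_gap: 0.204
finger_force: 60.6
t: 4.9
tool_pos: [0.5238, -0.1171, 0.2261]
tcp_rot: [0.994, 0.105, 0.002, 0.002]
contact_force: [2.4, -5.2, 5.2]
finger_gap: 0.203
finger_force: 60.7
[ 2.94051087 -5.47787298  4.98815413] [ 0.52378546 -0.11710952  0.22605872] travel 64.08836208888722
```

View pics/w3.png

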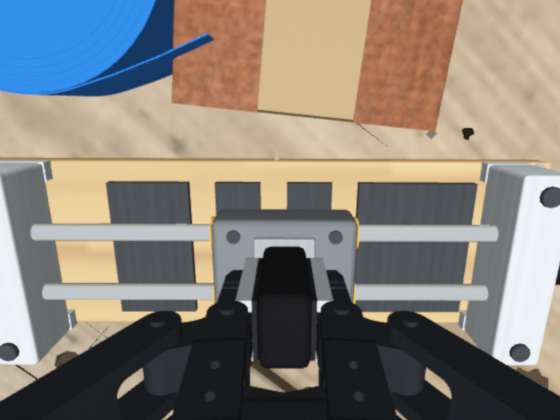

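The carriage (columns 212–356, centre about 284) is just short of the middle slot (column about 274), and the pull has begun to sag. I'll measure what remains while stepping on.

```bash
cat > m.py <<'E'
from h import *
w=snap('wrist');f=w['frame'].mean(2);u=np.array([-np.sin(np.radians(12.2)),np.cos(np.radians(12.2))])
def ed(p,lo,hi,th): return [round(float(i+(p[i]-th)/(p[i]-p[i+1])),1) for i in range(lo,hi) if (p[i]-th)*(p[i+1]-th)<0]
p=f[190:202].mean(0);e=ed(p,90,480,90);s=[round(float(ray(w,(a+b)/2,195.5,.016)[:2]@u*1e3),1) for a,b in zip(e[1::2],e[2::2])]
c=ed(f[216:222].mean(0),150,420,140)
cs=[float(ray(w,x,218.5,.042)[:2]@u*1e3) for x in c]
o=env.get_obs();print(e,s,c,np.round(cs,1),o['contact_force'].round(1),'travel',(o['tool_pos'][:2]*1e3-[537.1,-179.8])@u)
E
python3 m.py
python3 -m creep '[[-1,-0.2,1,0,0,0,0],[-1,0,0,0,0,0,0]]';python3 -m creep '[[-1,-0.2,1,0,0,0,0],[-1,0,0,0,0,0,0]]'; python3 -m creep '[[-1,-0.2,1,0,0,0,0],[-1,0,0,0,0,0,0]]'; python3 m.py
```

```text
[108.6, 189.4, 216.1, 259.2, 287.9, 330.2, 357.3, 474.1] [-185.6, -220.0, -254.1] [191.6, 212.2] [-185.9 -194.6] [ 1.7 -5.4  5.4] travel 64.07031001905241
t: 5.2
tool_pos: [0.5236, -0.1161, 0.226]
tcp_rot: [0.994, 0.105, 0.002, 0.002]
contact_force: [3.1, -5.5, 4.6]
finger_gap: 0.199
finger_force: 60.7
t: 5.4
tool_pos: [0.5233, -0.115, 0.2261]
tcp_rot: [0.994, 0.105, 0.002, 0.001]
contact_force: [2.5, -4.7, 5.3]
finger_gap: 0.203
finger_force: 60.7
t: 5.6
tool_pos: [0.5231, -0.1139, 0.226]
tcp_rot: [0.994, 0.105, 0.002, 0.001]
contact_force: [1.9, -3.7, 4.8]
finger_gap: 0.204
finger_force: 60.8
[115.8, 196.4, 223.3, 266.2, 294.9, 337.2, 364.2] [-185.5, -219.9, -254.1] [198.5, 212.0, 355.3, 362.0] [-185.4 -191.1 -251.7 -254.5] [ 2.6 -5.   5.6] travel 67.35382569542811
```

```bash
python3 -m creep '[[-1,-0.2,1,0,0,0,0],[-1,0,0,0,0,0,0],[-1,0,0,0,0,0,0]]'; python3 -m creep '[[-1,-0.2,1,0,0,0,0],[-1,0,0,0,0,0,0],[-1,0,0,0,0,0,0]]'; python3 m.py
```

```text
t: 5.95
tool_pos: [0.5229, -0.1127, 0.2261]
tcp_rot: [0.994, 0.105, 0.002, 0.001]
contact_force: [2.2, -2.8, 5.6]
finger_gap: 0.204
finger_force: 60.8
t: 6.25
tool_pos: [0.5228, -0.1121, 0.226]
tcp_rot: [0.994, 0.105, 0.002, 0.002]
contact_force: [2.2, -6.3, 5.0]
finger_gap: 0.205
finger_force: 60.7
[118.9, 199.7, 226.8, 269.4, 297.9, 340.8, 367.4] [-185.6, -219.8, -254.1] [201.7, 212.1, 355.3, 365.1] [-185.1 -189.4 -250.  -254.2] [ 2.4 -5.2  4.6] travel 69.19128800300633
```

The force fell to 2.8 N and then jumped to about 6 N. The vision offset is about 0 mm, so the ball is centred. I'll hold briefly and check.

```bash
python3 -m creep '[[-1,0,0,0,0,0,0],[-1,0,0,0,0,0,0],[-1,0,0,0,0,0,0],[-1,0,0,0,0,0,0],[-1,0,0,0,0,0,0]]'; python3 m.py; python3 -c "
from bench import env
print(env.hand_in())"
```

```text
t: 6.8
tool_pos: [0.5228, -0.1121, 0.2261]
tcp_rot: [0.994, 0.105, 0.002, 0.002]
contact_force: [2.7, -5.6, 4.0]
finger_gap: 0.203
finger_force: 60.7
[118.9, 199.7, 226.8, 269.4, 297.9, 340.8, 367.5] [-185.5, -219.8, -254.1] [201.7, 212.1, 355.3, 365.2] [-185.1 -189.4 -250.  -254.2] [ 2.2 -5.7  5.4] travel 69.16531017105379
the job is handed in; nothing more can be done
None
```

I handed the job in with the stop drawn about 69 mm and the gripper still holding it at the middle notch (the camera puts it within 1 mm of centre, and the pull jumped as the ball seated); the hand-in gave no verdict.

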